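# Gauge the depth of the wide well in a dry-bath block

### The arm

A 6-joint arm with a two-finger parallel gripper is mounted at the origin on a cart in front of the work surface, level with it; the furniture and walls round the work are solid. World frame = base frame: x ahead of the robot, y to its left, z up, the work surface at z = 0. Lengths are in m, angles in degrees, forces in N, time in s.
With the tool pointing down it reaches from about 0.3 to 0.75 m from the base axis. Payload 8.5 kg.
Tool frame: the origin (TCP) lies at the very end of the fingers, on their centre line; the grasp point (between the pads) lies 19 mm behind it; z points along the fingers, y is the direction in which the jaws open and shut (so a half turn about z gives the same grasp; the last joint's range is limited). The gripper opens to 85 mm and grips with 20 to 120 N. Pads are 22 mm wide; open, the fingers measure 114 mm over their backs; the gripper's body (76 mm by 85 mm) begins 54 mm behind the grasp point. The pads swing forward as they close: fully open they stand 13 mm farther back than shut.
Start: joints at [57.45, 21.807, 74.336, -0, 83.858, -12.336], TCP at [0.19, 0.516, 0.231] pointing down, gripper open.
Joint ranges: [-178.18, 178.18], [-50.72, 133.34], [12.68, 142.11], [-81.47, 261.47], [9.98, 163.14], [-165.26, 165.26]. Speed limits (degrees/s): [136.94, 136.94, 180, 180, 180, 180].

### API

Orientations are given as a 3x3 rotation matrix whose columns are the frame's x, y, z axes.
In Python, from rig import env, vision, close_job, spotter gives the robot as it stands. The module is installed in compiled form; this text tells all that it offers.
- The arm moves only by the tool jog_arm, never from a script. Its argument "plan" is a list that holds one entry, the list of rows, each a list of 6 numbers: the shift along the tool's x, y, z in units of 40 mm (1.0 is 40 mm), then the turn, a rotation vector about the tool's x, y, z in units of 0.15 rad (1.0 is 0.15 rad). A call has 1 to 10 rows; each row shifts and turns the commanded pose from where the row before left it, along the tool's axes as they then stand; what a row does not reach is not made up. A row lasts 1/10 s, in which the tool goes at most 50 mm and 8.59 degrees, less where a joint would pass 70% of its speed; a pose out of reach is approached as far as the arm can. A call with a number of a shift or a turn outside -1 to 1 is refused whole. A call with a gripper value outside its range is refused whole. "grip" is the opening, from -1 (shut) to 1 (fully open), set as the call begins (left out, the last holds). The fingers move at their own pace and stop on an object; "squeeze" is the grip in N (left out, the last holds). Time passes only in rows, so rows that do not move let the fingers close. It gives the time, the measured TCP pose, the force and the opening at its end, in the units of the state.
- env.observe(): the state, without advancing time (a new reading comes with each control period).
- vision.get_image(name): name is "side" or "top" or "wrist"; returns (picture, depth): 480x640x3 uint8, red, green, blue; 480x640 float32, m along the optical axis (not along the pixel's ray), 0 where there is no reading.
- vision.camera_info(name): a dict with "fx", "fy", "cx", "cy" (pixels), "rvec" (rotation vector, rad) and "tvec" (3), from world to camera coordinates, as OpenCV has them. Camera axes: x right, y down, z forward; pixel columns grow to the right and rows downward; lengths in m; the calibration is good to about 2 mm. A picture is of the moment at which its call begins: read the wrist's pose just before it. camera_info takes no time and is no camera call; for the wrist camera it gives the pose at the moment of the call.
- close_job(): hands the job in, once; it reports no verdict.
Trained networks look in the newest picture that a camera, given by its name, has taken for a name from the list of things; names that differ only in an ending like _2 or _b are one class to them, and where a whole thing is asked for, a point or a joint stands for the part that bears it (a point fixed in the world has none). Each returns a list of dicts, best first, with "score" (0 to 1); they miss things now and then, are a little off and sometimes report something else, mostly with a low value. They report only what shows in the picture. A call takes as long as a camera call. They do not tell look-alikes from the thing itself.
- spotter.trace(camera, query): "pixels" (480x640 bool, what is visible of it) and "rect" ([left, top, right, bottom] in pixels, round what is visible of it).
The state is a dict: "time_s": time; "q": joint angles; "qvel": joint speeds; "joint_efforts": joint torques, N m; "position": TCP position; "tool_rot": TCP orientation; "ft_force": force on the tool from outside, world axes, zero at the start; "wrist_torque": the same for the moment, N m; "grip_width": finger opening in m.
Only numpy, scipy, OpenCV 4.12 (cv2) and the standard library are available. Lean on these libraries where they do the work, as an engineer would, in place of code of your own. Each camera call takes 0.05 s, during which the arm holds its last target.

### The job

Check the depth of the wide well in the aluminium dry-bath block with the depth gauge: stand the gauge's round foot flat on the block over the wide well, push the knob down until the rod bottoms out in the well, and keep hold of the knob there for about two seconds. Then let go and leave the gauge standing upright on the block with its rod still on the bottom of the well.

Things in the scene. Friction and masses are not known exactly. Their poses are not given: they have to be found in the camera images.
- gauge_knob (a point): Centre of the depth gauge's black ribbed knob, an upright cylinder 22 mm in diameter and 38 mm tall (19 mm above and below this point), at the top of a 10 mm bare-metal rod; grip it from above across any diameter. The gauge starts standing on the desk with this point 120 mm above the desk and its rod fully drawn up: the rod's tip is then flush with the underside of the foot, always 120 mm below this point.
- depth_gauge: The gauge's round steel foot, 60 mm in diameter and 9 mm thick with a hub 22 mm wide up to 20 mm; origin at the centre of its flat underside, on the rod's axis, z up along the rod. Lifting the knob lifts the foot too: drawn up, it cannot slide off the rod. The gauge weighs about 0.18 kg.
- gauge_rod (a joint): How far the rod's tip stands out below the underside of the foot, in m: 0 at the start (flush), at most 0.075. The rod slides through the foot with about 3 N of friction: its own weight does not move it, and it stays where it is left. With the foot flat on the block and the rod bottomed in the wide well it reads 0.050.
- dry_block_hole0 (a point): Centre of the mouth of the wide well, 32 mm in diameter and 50 mm deep with a flat bottom, in the top face of a fixed bare aluminium block 76 x 120 x 65 mm tall standing on the desk in any heading. This point is at the level of the block's top face, 65 mm above the desk, on the long middle line of the block and 20 mm from its centre; towards the other end the block has a row of three narrow wells (18 mm), which are not wanted.
Not all that is in view belongs to the job. Leave any pink look-alike of the depth_gauge alone.

How it is judged (in metres and radians):
On the way:
1. the foot is on the block over the wide well, the rod is on the bottom of the well, and the gripper holds it there for a second (horizontal distance between depth_gauge and dry_block_hole0 below 0.015 m and z of depth_gauge in the frame of dry_block_hole0 below 0.006 m and value of joint gauge_rod above 0.045 m and contact force between the fingers and depth_gauge above 1 N), for 1 s.
At the end, for the whole second after the job is handed in: The gauge stands at rest on the block, within 10 degrees of upright: its axis within 15 mm of the wide well's centre, the underside of its foot within 6 mm of the block's top face, and its rod at least 45 mm out (bottomed in the 50 mm well) (horizontal distance between depth_gauge and dry_block_hole0 below 0.015 m and z of depth_gauge in the frame of dry_block_hole0 between -0.006 and 0.006 m and angle between depth_gauge's own z axis and vertical below 0.175 rad and value of joint gauge_rod above 0.045 m and linear speed of depth_gauge below 0.02 m/s); the robot touches nothing.
It also fails if it takes over 43 s, if anything falls off the work surface, if the arm or the gripper's body presses on something with over 40 N, if the wrist force passes 120 N, or if a joint passes its speed limit or range.

## Working session

There is one attempt and no reset: what is moved stays moved. The work goes in short steps, Python scripts to look and compute and a tool call to move; the robot and the scene stay as the last step left them, time stands still between calls to the robot, and variables do not carry over. Pictures are saved under pics/ and viewed, and the job is handed in when it is done.

Besides the shell and the picture viewer there is one more tool, called after "Emit:" as name(argument=value, ...), one argument or row to a line, values as JSON. jog_arm: Moves the arm, as the interface text tells. Its arguments: {"type":"object","properties":{"plan":{"type":"array"},"grip":{"type":"number"},"squeeze":{"type":"number"}},"required":["plan"]}

```bash
mkdir -p pics; cat > h.py <<'E'
import numpy as np, cv2
from rig import env, vision, close_job, spotter
def cam(n):
    c=vision.camera_info(n);K=np.array([[c['fx'],0,c['cx']],[0,c['fy'],c['cy']],[0,0,1.]])
    R=cv2.Rodrigues(np.array(c['rvec'],float))[0];return K,R,np.array(c['tvec'],float).ravel()
def cloud(n,d,c=None):
    K,R,t=c or cam(n)
    v,u=np.mgrid[:480,:640];P=np.stack([(u-K[0,2])/K[0,0]*d,(v-K[1,2])/K[1,1]*d,d],-1)
    return (P-t)@R
def save(n,p): cv2.imwrite('pics/'+n,p[...,::-1])
E
python3 - <<'E'
from h import *
for n in('top','side'):
    p,d=vision.get_image(n);save(n+'1.png',p);np.savez(n+'1.npz',p=p,d=d)
    W=cloud(n,d)
    for q in('depth_gauge','gauge_knob','dry_block_hole0'):
        for r in spotter.trace(n,q)[:4]:
            m=r['pixels']&(d>0);print(n,q,round(r['score'],2),r['rect'],np.median(W[m],0).round(3) if m.any() else None, p[r['pixels']].mean(0).round())
print(env.observe()['time_s'])
E
```

```text
top depth_gauge 0.85 [152.1, 277.5, 194.8, 310.2] [0.398 0.268 0.011] [166.  96. 110.]
top depth_gauge 0.72 [232.8, 186.2, 265.0, 219.8] [0.566 0.138 0.01 ] [173.  96. 112.]
top depth_gauge 0.7 [286.6, 185.3, 316.6, 222.6] [0.565 0.038 0.01 ] [173.  96. 111.]
top depth_gauge 0.64 [244.7, 243.0, 274.5, 275.5] [0.462 0.12  0.01 ] [128. 133. 138.]
top gauge_knob 0.64 [154.8, 284.7, 177.9, 303.9] [0.398 0.269 0.132] [50. 39. 39.]
top gauge_knob 0.57 [242.7, 248.7, 256.1, 261.0] [0.464 0.122 0.136] [41. 42. 42.]
top gauge_knob 0.56 [232.9, 181.6, 251.0, 205.3] [0.567 0.139 0.134] [50. 37. 38.]
top gauge_knob 0.48 [296.4, 182.9, 310.3, 207.2] [0.566 0.038 0.134] [59. 41. 43.]
top dry_block_hole0 0.71 [420.3, 229.5, 497.6, 278.0] [ 0.468 -0.244  0.063] [175. 181. 175.]
side depth_gauge 0.91 [272.0, 209.5, 294.9, 272.3] [0.463 0.116 0.015] [142. 140. 132.]
side depth_gauge 0.8 [210.8, 186.5, 237.9, 248.5] [0.397 0.263 0.021] [157.  98. 109.]
side depth_gauge 0.65 [326.3, 214.7, 346.4, 270.6] [0.564 0.031 0.025] [154.  98. 108.]
side depth_gauge 0.56 [303.4, 192.6, 329.6, 253.7] [0.567 0.134 0.018] [159. 100. 109.]
side gauge_knob 0.83 [334.6, 208.4, 341.6, 254.3] [0.567 0.032 0.111] [70. 67. 60.]
side gauge_knob 0.7 [311.8, 191.6, 318.5, 236.6] [0.568 0.134 0.108] [68. 65. 59.]
side gauge_knob 0.63 [217.0, 191.1, 227.9, 234.2] [0.398 0.265 0.112] [68. 66. 60.]
side gauge_knob 0.58 [274.9, 210.3, 279.3, 256.8] [0.464 0.118 0.107] [73. 72. 63.]
side dry_block_hole0 0.77 [351.8, 307.8, 429.9, 387.8] [ 0.455 -0.267  0.06 ] [189. 186. 172.]
0.4
```

```bash
python3 - <<'E'
from h import *
z=np.load('top1.npz');p,d=z['p'],z['d']
W=cloud('top',d)
save('topcrop.png',cv2.resize(p[160:330,130:530],None,fx=2,fy=2,interpolation=2))
# block top
m=(abs(W[...,2]-.064)<.008)&(W[...,0]>.35)&(W[...,0]<.6)&(W[...,1]<-.12)&(W[...,1]>-.36)
n,l,s,c=cv2.connectedComponentsWithStats(m.astype(np.uint8))
i=1+s[1:,4].argmax();P=W[l==i];print(s[i],P.mean(0),cv2.minAreaRect((P[:,:2]*1000).astype(np.float32)))
save('blk.png',np.hstack([cv2.resize(p[210:300,400:520],(480,360),interpolation=2)]))
# ground gauge: foot and knob
for lo,hi in((.005,.014),(.128,.15)):
    m=(W[...,2]>lo)&(W[...,2]<hi)&(np.hypot(W[...,0]-.463,W[...,1]-.121)<.045)
    print(m.sum(),W[m].mean(0),W[m].min(0),W[m].max(0))
o=env.observe();print(o['position'],o['tool_rot'],o['ft_force'],o['grip_width'])
E
```

```text
[ 425  227   72   47 2438] [ 0.46845702 -0.24607371  0.06404829] ((469.18023681640625, -248.34762573242188), (76.4900894165039, 121.56444549560547), 3.0284924507141113)
506 [0.46230187 0.12046335 0.00889678] [0.43703836 0.09582227 0.00512894] [0.49504647 0.15329776 0.01364463]
143 [0.4650049  0.12325079 0.13668739] [0.45528479 0.11253694 0.12903614] [0.47501499 0.13476804 0.14212438]
[0.19000321 0.51605405 0.23121808] [[-9.38420980e-01  3.45493913e-01 -1.43448067e-04]
 [ 3.45493940e-01  9.38420946e-01 -2.57594156e-04]
 [ 4.56174582e-05 -2.91292198e-04 -9.99999957e-01]] [-0.71470444  0.18587506  0.06223249] 0.08538902719290851
```

View pics/topcrop.png

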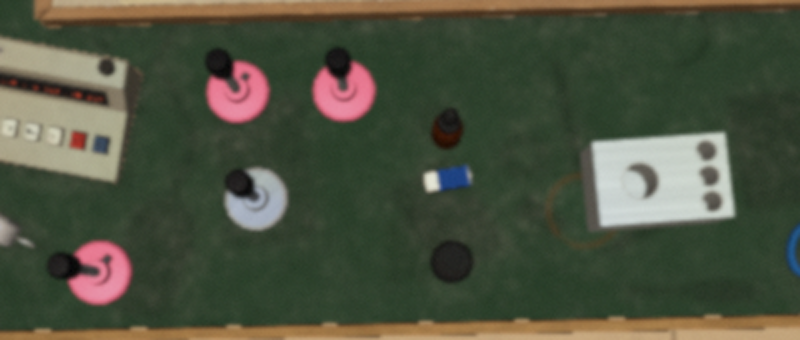

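View pics/side1.png

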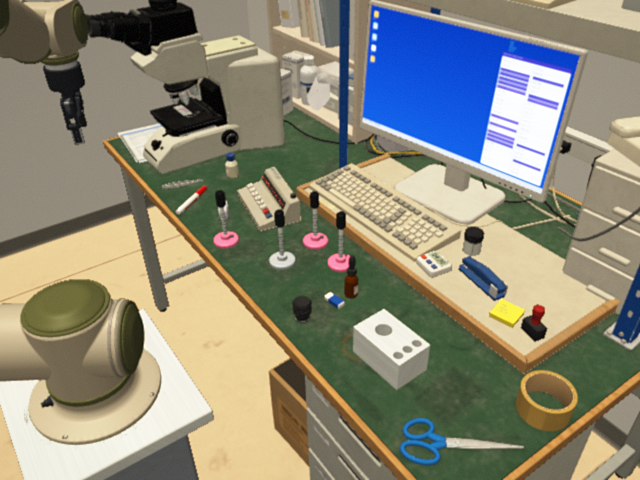

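View pics/blk.png

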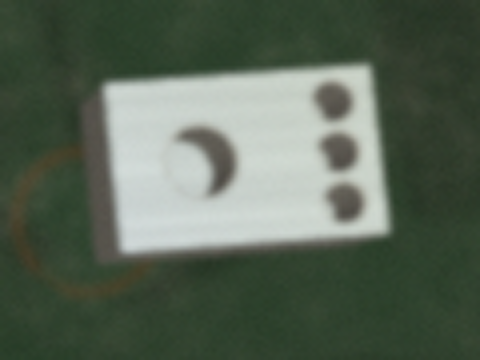

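The candidates in the full top image are the grey foot at (259,259) and the pink look-alikes at (249,206), (302,206) and (180,296). I choose the grey one, at about (0.463, 0.121). In the block crop, the wide well is at about (450,250) and the narrow wells are at the right end. I'll move above the gauge and check close up.

Emit:
jog_arm(
  plan=[
    [[-0.5,-0.35,0,0,0,0],[-0.8,-0.57,0,0,0,0],[-0.8,-0.57,0,0,0,0],[-0.8,-0.57,0,0,0,0],[-0.8,-0.57,0,0,0,0],[-0.8,-0.57,0,0,0,0],[-0.8,-0.57,0,0,0,0],[-0.8,-0.57,0,0,0,0],[-0.8,-0.57,0,0,0,0],[-0.8,-0.57,0,0,0,0]],
  ],
  grip=1,
)

```text
time_s: 1.4
position: [0.404, 0.2025, 0.2315]
tool_rot: [[-0.938, 0.346, 0.0], [0.346, 0.938, 0.0], [-0.0, 0.0, -1.0]]
ft_force: [0.3, 0.5, -0.2]
grip_width: 0.0853
```

```bash
python3 - <<'E'
from h import *
o=env.observe();print(o['time_s'],o['position'].__repr__(),np.round(o['tool_rot'],4))
c=cam('wrist');p,d=vision.get_image('wrist');save('w1.png',p)
W=cloud('wrist',d,c)
for r in spotter.trace('wrist','depth_gauge')[:4]+spotter.trace('wrist','gauge_knob')[:4]:
    m=r['pixels']&(d>0);print(round(r['score'],2),r['rect'],np.median(W[m],0).round(3),p[r['pixels']].mean(0).round())
for lo,hi in((.005,.014),(.13,.15)):
    m=(W[...,2]>lo)&(W[...,2]<hi)&(np.hypot(W[...,0]-.463,W[...,1]-.121)<.045)
    if m.any():print(m.sum(),W[m].mean(0),W[m].min(0),W[m].max(0))
# well center from top
K,R,t=cam('top')
T=np.load('top1.npz');g=cv2.cvtColor(T['p'],cv2.COLOR_RGB2GRAY)
for u,v in((450,250.5),):
    ray=R.T@np.linalg.inv(K)@[u,v,1];C=-R.T@t;print('well',C+ray*(.065-C[2])/ray[2])
E
```

```text
1.4 array([0.40400163, 0.20252443, 0.23148748]) [[-9.384e-01  3.456e-01  4.000e-04]
 [ 3.456e-01  9.384e-01  1.000e-04]
 [-4.000e-04  2.000e-04 -1.000e+00]]
0.96 [208.7, 359.1, 262.9, 437.1] [0.567 0.041 0.01 ] [211. 152. 168.]
0.84 [291.6, 330.9, 343.4, 418.9] [0.567 0.142 0.01 ] [199. 145. 160.]
0.84 [346.3, 148.5, 426.4, 219.5] [0.396 0.267 0.01 ] [177. 134. 147.]
0.8 [232.4, 257.2, 296.2, 365.4] [0.463 0.125 0.018] [146. 150. 146.]
0.96 [220.6, 383.8, 239.1, 437.5] [0.567 0.04  0.059] [134. 128. 121.]
0.91 [301.5, 361.1, 329.6, 424.1] [0.567 0.141 0.081] [102.  99.  92.]
0.89 [230.2, 286.9, 269.3, 366.4] [0.463 0.125 0.125] [59. 61. 57.]
0.68 [373.9, 176.5, 426.4, 218.5] [0.397 0.268 0.136] [62. 55. 54.]
1599 [0.46330785 0.12389181 0.00924022] [0.43787304 0.09140095 0.00504214] [0.49711067 0.15127161 0.01378586]
657 [0.46485359 0.12356517 0.13636544] [0.45587431 0.11170846 0.13000899] [0.47667615 0.1327676  0.13969174]
well [ 0.4670483  -0.22918946  0.065     ]
```

View pics/w1.png

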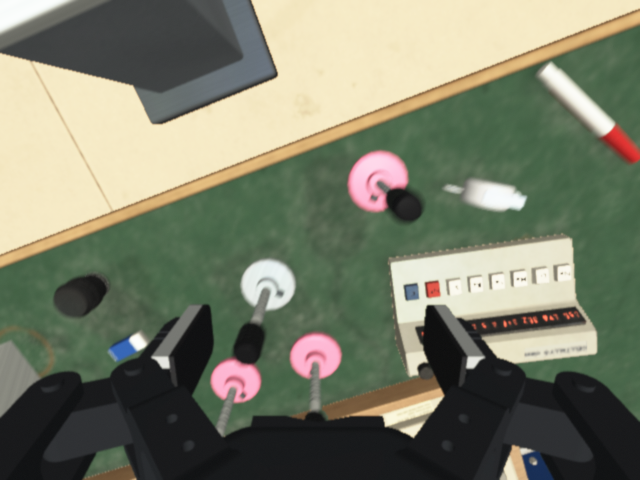

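The wrist view shows the grey foot at (268,285) with its knob at (249,343). The other three are pink. All the measurements agree on about (0.464, 0.122). I'll go above it and descend.

Emit:
jog_arm(
  plan=[
    [[-0.6,-0.4,0,0,0,0],[-0.6,-0.4,0,0,0,0],[-0.6,-0.4,0,0,0,0],[-0.3,-0.17,0,0,0,0],[0,0,0.5,0,0,0],[0,0,0.5,0,0,0],[0,0,0.4,0,0,0]],
  ],
)

```text
time_s: 2.25
position: [0.4625, 0.1246, 0.1744]
tool_rot: [[-0.939, 0.345, -0.001], [0.345, 0.939, 0.0], [0.001, 0.0, -1.0]]
ft_force: [-0.5, 0.2, -0.7]
grip_width: 0.0859
```

```bash
python3 - <<'E'
from h import *
o=env.observe();print(o['time_s'],o['position'].__repr__())
c=cam('wrist');p,d=vision.get_image('wrist');save('w2.png',p)
W=cloud('wrist',d,c)
for r in spotter.trace('wrist','gauge_knob')[:4]:
    m=r['pixels']&(d>0);print(round(r['score'],2),r['rect'],np.median(W[m],0).round(3),W[m].min(0),W[m].max(0))
E
```

```text
2.25 array([0.46246982, 0.12459041, 0.17440108])
0.94 [240.5, 353.1, 276.8, 429.1] [0.567 0.038 0.069] [ 5.58557436e-01  1.79684940e-02 -3.61621198e-04] [0.61134806 0.04209024 0.11566271]
0.9 [369.7, 320.8, 415.7, 435.6] [0.566 0.14  0.121] [ 0.55931042  0.12784074 -0.00071689] [0.64508159 0.15030187 0.14003805]
0.7 [294.3, 224.5, 334.3, 301.5] [0.463 0.123 0.135] [0.45550016 0.10674531 0.00941289] [0.48547231 0.13287902 0.14034278]
0.57 [459.6, 26.4, 594.2, 90.5] [0.4   0.265 0.131] [ 0.38622265  0.25767737 -0.00170333] [0.4245674  0.3746522  0.14014207]
```

View pics/w2.png

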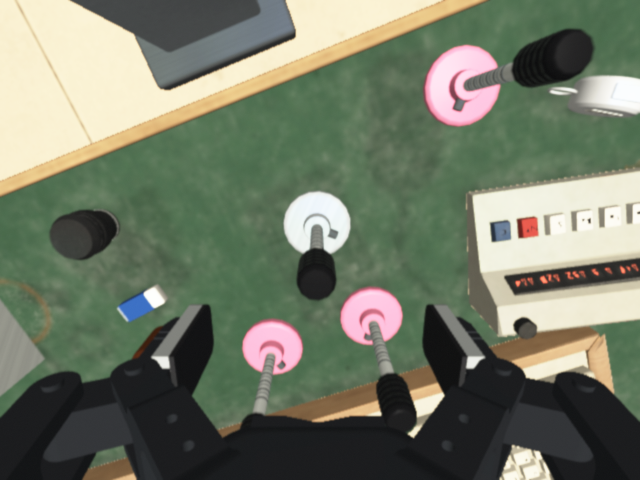

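The grey knob is centred between the jaws, at (317,275). I'll descend and grip.

Emit:
jog_arm(
  plan=[
    [[-0.05,-0.05,0.5,0,0,0],[0,0,0.5,0,0,0],[0,0,0.5,0,0,0],[0,0,0.33,0,0,0],[0,0,0,0,0,0],[0,0,0,0,0,0]],
  ],
)

```text
time_s: 2.95
position: [0.4648, 0.1215, 0.1031]
tool_rot: [[-0.939, 0.345, 0.001], [0.345, 0.939, 0.0], [-0.001, 0.0, -1.0]]
ft_force: [0.4, -0.2, 0.8]
grip_width: 0.0849
```

Emit:
jog_arm(
  plan=[
    [[0,0,0,0,0,0],[0,0,0,0,0,0],[0,0,0,0,0,0],[0,0,0,0,0,0],[0,0,0,0,0,0],[0,0,0,0,0,0],[0,0,0,0,0,0],[0,0,0,0,0,0],[0,0,0,0,0,0],[0,0,0,0,0,0]],
  ],
  grip=-1,
  squeeze=50,
)

```text
time_s: 3.95
position: [0.4645, 0.121, 0.1022]
tool_rot: [[-0.938, 0.346, 0.0], [0.346, 0.938, 0.0], [-0.0, 0.0, -1.0]]
ft_force: [0.1, 0.0, 2.0]
grip_width: 0.0203
```

Emit:
jog_arm(
  plan=[
    [[0,0,-0.3,0,0,0],[0,0,-0.5,0,0,0],[0,0,-0.5,0,0,0],[0,0,-0.5,0,0,0],[0,0,-0.5,0,0,0],[0,0,-0.5,0,0,0],[0,0,-0.2,0,0,0],[0,0,0,0,0,0]],
  ],
)

```text
time_s: 4.75
position: [0.4645, 0.1209, 0.2224]
tool_rot: [[-0.938, 0.346, 0.001], [0.346, 0.938, -0.0], [-0.001, 0.0, -1.0]]
ft_force: [0.7, 0.4, -2.3]
grip_width: 0.0205
```

```bash
python3 - <<'E'
from h import *
o=env.observe();print(o['time_s'],o['position'].__repr__(),o['ft_force'],o['grip_width'])
p,d=vision.get_image('side');save('s2.png',cv2.resize(p[100:400,180:580],(800,600)))
E
```

```text
4.75 array([0.46447893, 0.12093856, 0.22238274]) [ 0.68651391  0.43183645 -2.26294105] 0.020484491662309173
```

View pics/s2.png

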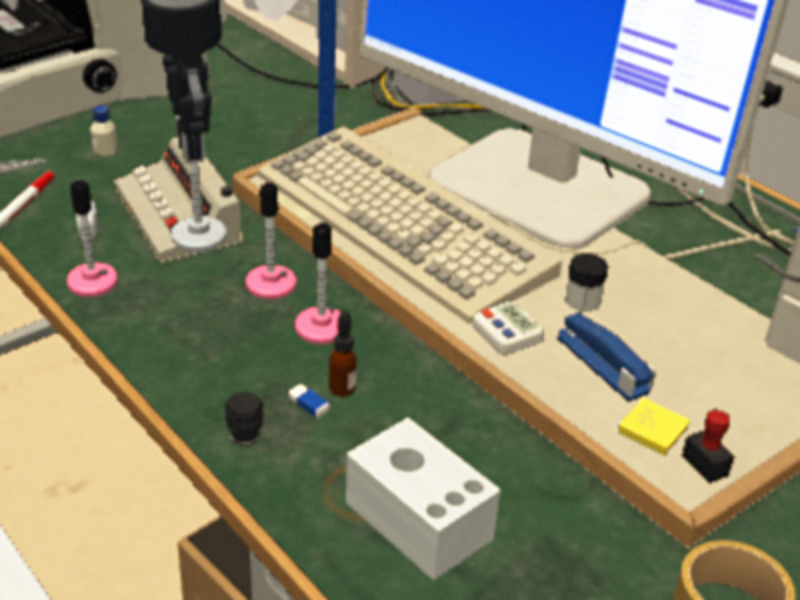

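The gauge is held upright, with its foot at about (200,232) in the crop. I'll carry it over to the well.

Emit:
jog_arm(
  plan=[
    [[-0.2,-0.5,0,0,0,0],[-0.33,-0.87,0,0,0,0],[-0.33,-0.87,0,0,0,0],[-0.33,-0.87,0,0,0,0],[-0.33,-0.87,0,0,0,0],[-0.33,-0.87,0,0,0,0],[-0.33,-0.87,0,0,0,0],[-0.33,-0.87,0,0,0,0],[-0.33,-0.87,0,0,0,0],[-0.25,-0.71,0,0,0,0]],
  ],
)

```text
time_s: 5.8
position: [0.4668, -0.2302, 0.2205]
tool_rot: [[-0.938, 0.346, -0.002], [0.346, 0.938, 0.001], [0.003, 0.001, -1.0]]
ft_force: [-0.3, -0.6, -2.4]
grip_width: 0.0204
```

Emit:
jog_arm(
  plan=[
    [[0,0,0,0,0,0],[0,0,0,0,0,0],[0,0,0,0,0,0]],
  ],
)

```text
time_s: 6.1
position: [0.4673, -0.2274, 0.2214]
tool_rot: [[-0.939, 0.345, -0.001], [0.345, 0.939, 0.001], [0.001, 0.001, -1.0]]
ft_force: [0.2, -0.0, -1.1]
grip_width: 0.0206
```

```bash
python3 - <<'E'
from h import *
o=env.observe();print(o['time_s'],o['position'].__repr__(),o['ft_force'],o['grip_width'],np.round(o['tool_rot'],3))
ps=[]
for n in('wrist','side','top'):
    c=cam(n);p,d=vision.get_image(n);W=cloud(n,d,c);ps.append(p);np.savez(n+'3.npz',p=p,d=d,W=W)
    x,y,_=o['position']
    for q in('depth_gauge','dry_block_hole0'):
      for r in spotter.trace(n,q)[:4]:
        m=r['pixels']&(d>0);print(n,q,round(r['score'],2),np.round(r['rect']),np.median(W[m],0).round(3))
    m=(np.hypot(W[...,0]-x,W[...,1]-y)<.045)&(W[...,2]>.115)&(W[...,2]<.136)&(d>0)
    if m.any():print(n,'foot',m.sum(),W[m].min(0),W[m].max(0),W[m].mean(0))
save('w3.png',ps[0]);save('s3.png',cv2.resize(ps[1][220:420,300:500],(600,600)))
save('t3.png',cv2.resize(ps[2][190:310,390:550],(800,600)))
E
```

```text
6.1 array([ 0.46726617, -0.22739568,  0.2214375 ]) [ 0.24675538 -0.04486906 -1.1327268 ] 0.02058542868012019 [[-0.939  0.345 -0.001]
 [ 0.345  0.939  0.001]
 [ 0.001  0.001 -1.   ]]
wrist depth_gauge 0.71 [275. 207. 359. 386.] [ 0.464 -0.226  0.154]
wrist depth_gauge 0.62 [562. 186. 640. 245.] [0.566 0.031 0.01 ]
wrist dry_block_hole0 0.82 [210. 160. 375. 298.] [ 0.452 -0.271  0.065]
wrist foot 4245 [ 0.43956652 -0.25728765  0.11958016] [ 0.49892627 -0.19775205  0.13596322] [ 0.46448699 -0.22606605  0.12847802]
side depth_gauge 0.97 [367. 269. 403. 318.] [ 0.465 -0.233  0.131]
side depth_gauge 0.81 [326. 213. 349. 271.] [0.565 0.031 0.021]
side depth_gauge 0.79 [302. 192. 324. 252.] [0.567 0.133 0.019]
side depth_gauge 0.71 [216. 188. 238. 248.] [0.398 0.264 0.019]
side dry_block_hole0 0.96 [353. 314. 429. 386.] [ 0.454 -0.269  0.06 ]
side foot 572 [ 0.43735775 -0.2589451   0.11843921] [ 0.49736377 -0.19909375  0.1359736 ] [ 0.46305426 -0.23424638  0.12969514]
top depth_gauge 0.93 [154. 280. 195. 311.] [0.398 0.268 0.011]
top depth_gauge 0.85 [230. 183. 263. 218.] [0.566 0.138 0.01 ]
top depth_gauge 0.79 [288. 188. 316. 224.] [0.564 0.038 0.01 ]
top dry_block_hole0 0.52 [421. 234. 438. 251.] [ 0.492 -0.188  0.06 ]
```

View pics/w3.png

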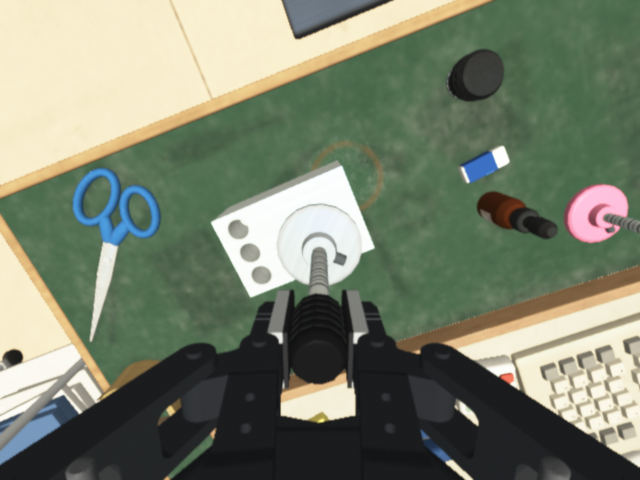

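View pics/s3.png

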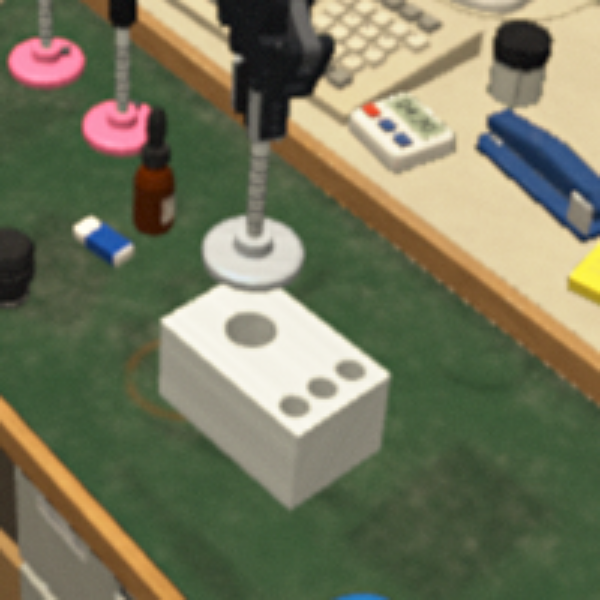

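View pics/t3.png

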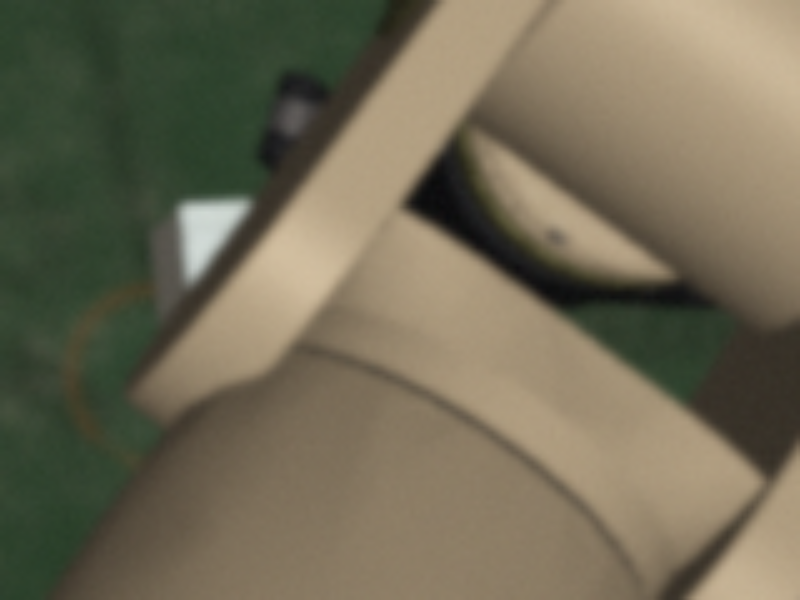

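The side crop shows the wide well at about (250,330) and the foot above it. The wrist view shows the foot over the block's wide end. I'll measure the well from the side view.

```bash
python3 - <<'E'
from h import *
K,R,t=cam('side');z=np.load('side3.npz');p,W=z['p'],z['W']
g=cv2.cvtColor(p,cv2.COLOR_RGB2GRAY)
m=np.zeros(g.shape,np.uint8);m[320:340,368:398]=(g[320:340,368:398]<165)
n,l,s,c=cv2.connectedComponentsWithStats(m)
C=-R.T@t
def on(u,v,h=.065):
    r=R.T@np.linalg.inv(K)@[u,v,1];return C+r*(h-C[2])/r[2]
for i in range(1,n):
    if s[i,4]>20: print(s[i],c[i],on(*c[i]))
print('eye',on(383.3,330))
for n in('side','wrist'):
    W=np.load(n+'3.npz')['W'];m=(abs(W[...,2]-.065)<.005)&(abs(W[...,0]-.47)<.07)&(abs(W[...,1]+.25)<.1)
    P=W[m];print(n,len(P),cv2.minAreaRect((P[:,:2]*1000).astype(np.float32)),np.median(P[:,2]))
E
```

```text
[375 325  17  10 138] [382.84057971 329.54347826] [ 0.46826857 -0.23108058  0.065     ]
eye [ 0.46819367 -0.23247592  0.065     ]
side 1844 ((469.5371398925781, -251.30825805664062), (79.67813873291016, 122.93203735351562), 2.84561824798584) 0.06606768399659929
wrist 6394 ((470.6979064941406, -251.3837890625), (76.50712585449219, 120.05171203613281), 2.993710517883301) 0.06500072757538483
```

The shift needed is about −3 mm in y. I'll lower the gauge to the block's top.

Emit:
jog_arm(
  plan=[
    [[-0.03,-0.07,0.2,0,0,0],[0,0,0.3,0,0,0],[0,0,0.3,0,0,0],[0,0,0.3,0,0,0],[0,0,0.15,0,0,0],[0,0,0.1,0,0,0],[0,0,0,0,0,0],[0,0,0,0,0,0]],
  ],
)

```text
time_s: 7.35
position: [0.4678, -0.2316, 0.1685]
tool_rot: [[-0.938, 0.346, 0.0], [0.346, 0.938, -0.0], [-0.001, -0.0, -1.0]]
ft_force: [0.0, 0.4, -1.2]
grip_width: 0.0206
```

Emit:
jog_arm(
  plan=[
    [[0,0,0.1,0,0,0],[0,0,0.15,0,0,0],[0,0,0.2,0,0,0],[0,0,0.2,0,0,0],[0,0,0.1,0,0,0],[0,0,0,0,0,0],[0,0,0,0,0,0]],
  ],
)

```text
time_s: 8.05
position: [0.4672, -0.2312, 0.1376]
tool_rot: [[-0.938, 0.345, -0.002], [0.345, 0.938, 0.001], [0.002, 0.0, -1.0]]
ft_force: [0.6, -1.1, -1.1]
grip_width: 0.0203
```

```bash
python3 - <<'E'
from h import *
o=env.observe();print(o['time_s'],o['position'].__repr__(),o['ft_force'],o['grip_width'])
p,d=vision.get_image('side');save('s4.png',cv2.resize(p[220:420,300:500],(600,600)))
E
```

```text
8.05 array([ 0.46718879, -0.23120753,  0.13760825]) [ 0.59449862 -1.06606522 -1.08956123] 0.020293864189019867
```

View pics/s4.png

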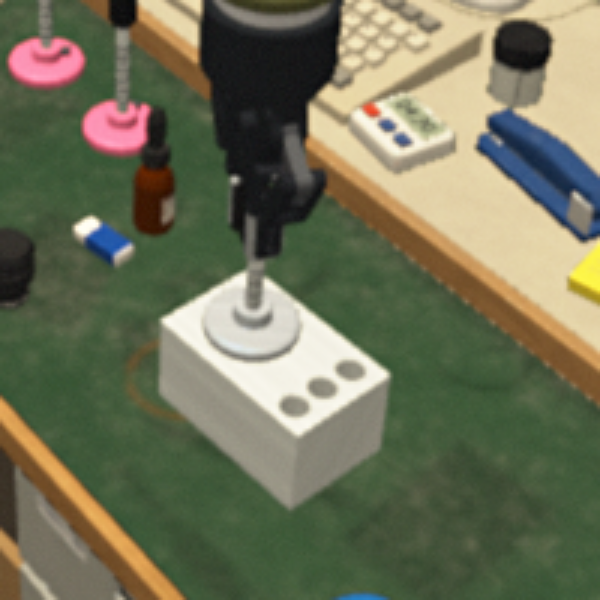

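The foot is flat on the block at (252,322) and the rod is extending. I'll continue down carefully.

Emit:
jog_arm(
  plan=[
    [[0,0,0.15,0,0,0],[0,0,0.15,0,0,0],[0,0,0.1,0,0,0],[0,0,0.06,0,0,0],[0,0,0,0,0,0],[0,0,0,0,0,0]],
  ],
)

```text
time_s: 8.7
position: [0.4674, -0.2314, 0.1194]
tool_rot: [[-0.938, 0.346, -0.001], [0.346, 0.938, 0.0], [0.001, 0.0, -1.0]]
ft_force: [0.8, -0.3, -2.0]
grip_width: 0.0205
```

Emit:
jog_arm(
  plan=[
    [[0,0,0.03,0,0,0],[0,0,0.03,0,0,0],[0,0,0,0,0,0]],
  ],
)

```text
time_s: 9.0
position: [0.4676, -0.2314, 0.1173]
tool_rot: [[-0.938, 0.346, -0.0], [0.346, 0.938, -0.0], [0.0, -0.0, -1.0]]
ft_force: [-1.0, 0.3, 0.8]
grip_width: 0.0202
```

Emit:
jog_arm(
  plan=[
    [[0,0,0.03,0,0,0],[0,0,0.02,0,0,0],[0,0,0,0,0,0],[0,0,0,0,0,0]],
  ],
)

```text
time_s: 9.4
position: [0.4683, -0.2319, 0.117]
tool_rot: [[-0.938, 0.346, 0.003], [0.346, 0.938, -0.002], [-0.003, -0.001, -1.0]]
ft_force: [-0.8, 1.0, 13.9]
grip_width: 0.0207
```

The rod has bottomed: force is 13.9 N and extension is about 50 mm. I'll hold for two seconds.

Emit:
jog_arm(
  plan=[
    [[0,0,0,0,0,0],[0,0,0,0,0,0],[0,0,0,0,0,0],[0,0,0,0,0,0],[0,0,0,0,0,0],[0,0,0,0,0,0],[0,0,0,0,0,0],[0,0,0,0,0,0],[0,0,0,0,0,0],[0,0,0,0,0,0]],
  ],
)

```text
time_s: 10.4
position: [0.4683, -0.2319, 0.117]
tool_rot: [[-0.938, 0.345, 0.003], [0.345, 0.938, -0.002], [-0.003, -0.001, -1.0]]
ft_force: [-2.2, 2.4, 14.0]
grip_width: 0.0208
```

Emit:
jog_arm(
  plan=[
    [[0,0,0,0,0,0],[0,0,0,0,0,0],[0,0,0,0,0,0],[0,0,0,0,0,0],[0,0,0,0,0,0],[0,0,0,0,0,0],[0,0,0,0,0,0],[0,0,0,0,0,0],[0,0,0,0,0,0],[0,0,0,0,0,0]],
  ],
)

```text
time_s: 11.4
position: [0.4683, -0.2319, 0.117]
tool_rot: [[-0.938, 0.345, 0.003], [0.345, 0.938, -0.002], [-0.003, -0.001, -1.0]]
ft_force: [-1.8, 1.6, 14.2]
grip_width: 0.0204
```

```bash
python3 - <<'E'
from h import *
o=env.observe();print(o['time_s'],o['position'].__repr__(),o['ft_force'],o['grip_width'])
x,y,_=o['position']
for n in('side','wrist'):
    p,d=vision.get_image(n);save(n+'5.png',p if n=='wrist' else cv2.resize(p[220:420,300:500],(600,600)))
    W=cloud(n,d)
    m=(np.hypot(W[...,0]-x,W[...,1]-y)<.04)&(W[...,2]>.069)&(W[...,2]<.08)&(d>0)
    if m.any():print(n,'foot',m.sum(),W[m].min(0),W[m].max(0),np.median(W[m],0))
E
```

```text
11.4 array([ 0.46831376, -0.23189266,  0.11700836]) [-1.83962992  1.62308171 14.15104331] 0.020410790002726383
side foot 518 [ 0.42999544 -0.26930211  0.06900133] [ 0.50232584 -0.19485714  0.0798599 ] [ 0.46077047 -0.24121351  0.07552273]
wrist foot 5177 [ 0.44014928 -0.26179685  0.06906416] [ 0.49355126 -0.20242171  0.07996675] [ 0.45855452 -0.22637847  0.07457469]
```

View pics/side5.png

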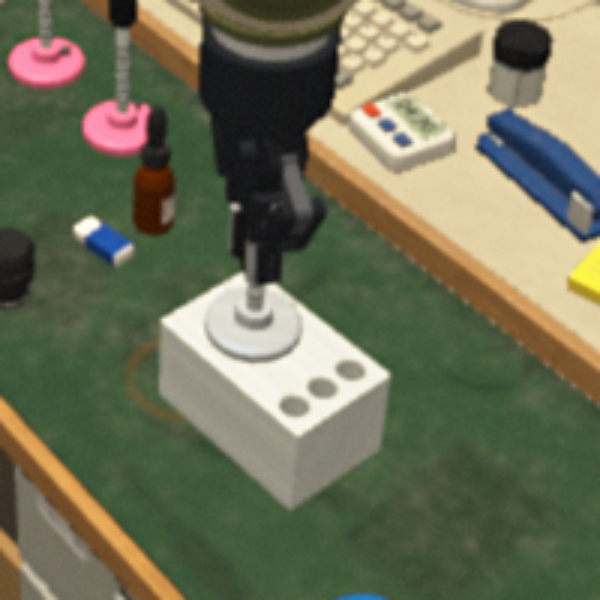

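The foot sits flat over the well at (253,322), with top face at z≈0.0745 and the rod bottomed. I'll ease off the push, release and retreat straight up.

Emit:
jog_arm(
  plan=[
    [[0,0,-0.03,0,0,0],[0,0,0,0,0,0]],
  ],
)

```text
time_s: 11.7
position: [0.4679, -0.2317, 0.1171]
tool_rot: [[-0.938, 0.346, 0.001], [0.346, 0.938, -0.001], [-0.001, -0.0, -1.0]]
ft_force: [-0.5, 0.5, 6.8]
grip_width: 0.0203
```

Emit:
jog_arm(
  plan=[
    [[0,0,0,0,0,0],[0,0,0,0,0,0],[0,0,0,0,0,0],[0,0,0,0,0,0],[0,0,0,0,0,0],[0,0,0,0,0,0],[0,0,0,0,0,0],[0,0,0,0,0,0],[0,0,0,0,0,0],[0,0,0,0,0,0]],
  ],
  grip=1,
)

```text
time_s: 12.7
position: [0.4676, -0.2315, 0.1165]
tool_rot: [[-0.938, 0.346, 0.0], [0.346, 0.938, -0.0], [-0.0, -0.0, -1.0]]
ft_force: [0.0, 0.8, -0.2]
grip_width: 0.0852
```

Emit:
jog_arm(
  plan=[
    [[0,0,-0.2,0,0,0],[0,0,-0.5,0,0,0],[0,0,-0.5,0,0,0],[0,0,-0.5,0,0,0],[0,0,-0.5,0,0,0],[0,0,-0.5,0,0,0],[0,0,-0.3,0,0,0],[0,0,0,0,0,0],[0,0,0,0,0,0]],
  ],
)

```text
time_s: 13.6
position: [0.4675, -0.2313, 0.2364]
tool_rot: [[-0.938, 0.346, -0.0], [0.346, 0.938, -0.0], [0.0, -0.0, -1.0]]
ft_force: [0.5, -0.3, -0.8]
grip_width: 0.0852
```

```bash
python3 - <<'E'
from h import *
o=env.observe();print(o['time_s'],o['position'].__repr__(),o['ft_force'],o['grip_width'])
x,y=.468,-.2315
for n in('side','wrist'):
    p,d=vision.get_image(n);save(n+'6.png',p if n=='wrist' else cv2.resize(p[220:420,300:500],(600,600)))
    W=cloud(n,d)
    for lo,hi in((.0705,.08),(.135,.165)):
        m=(np.hypot(W[...,0]-x,W[...,1]-y)<.04)&(W[...,2]>lo)&(W[...,2]<hi)&(d>0)
        if m.any():print(n,m.sum(),W[m].min(0),W[m].max(0),np.median(W[m],0))
E
```

```text
13.6 array([ 0.4674675 , -0.23131888,  0.23642388]) [ 0.54296693 -0.2507717  -0.77480163] 0.08517305165400843
side 494 [ 0.43897594 -0.26194767  0.07053225] [ 0.49887653 -0.20155561  0.07993486] [ 0.46108743 -0.2404162   0.07565299]
side 170 [ 0.45573258 -0.24390899  0.1353246 ] [ 0.47905633 -0.22209201  0.15733334] [ 0.46534847 -0.23670247  0.15025   ]
wrist 2324 [ 0.44076518 -0.26109565  0.07060732] [ 0.4995304  -0.20213597  0.07999966] [ 0.46103799 -0.2261209   0.07443759]
wrist 941 [ 0.45899797 -0.24237941  0.13500931] [ 0.48024119 -0.22017307  0.15489926] [ 0.46746699 -0.23048105  0.15215618]
```

View pics/side6.png

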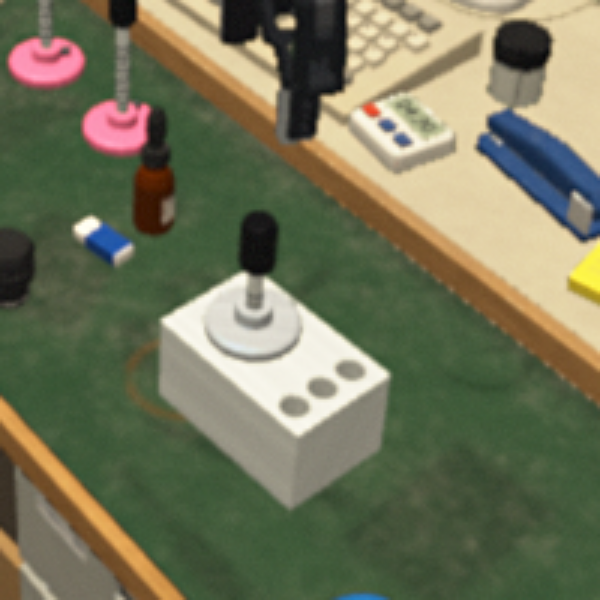

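View pics/wrist6.png

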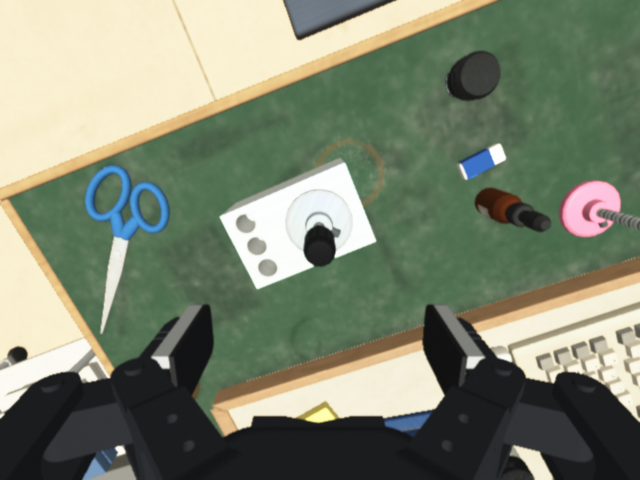

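The gauge stands free and upright, with the foot at (253,322) in the side crop. The knob top is at z≈0.154, as expected with the rod 50 mm out. The gripper is well clear.

```bash
python3 -c "
from rig import close_job
print(close_job())"
```

```text
the job is handed in; nothing more can be done
None
```

The gauge is standing upright on the block with its foot over the wide well and its rod on the bottom. I handed the job in after about 14 s of robot time.

**What I did:** I took the grey gauge by its knob and left the three pink look-alikes alone. I stood its foot over the wide well and pushed the knob until the rod bottomed. The force there rose to about 14 N, with the rod about 50 mm out. I held it for just over 2 s, eased off, let go and went straight up.

**Last checks:**
- **Position:** the foot's centre was at about (0.469–0.470, −0.232) and the well's at about (0.468–0.470, −0.231). The early top-view estimate of the well was 2–3 mm different in y (−0.2285). All are well inside the 15 mm limit.
- **Seating:** the foot's top face measured z≈0.0745, as it should lying flat on the block. The knob top measured 0.155 to 0.157, against 0.154 expected for a bottomed rod.
- **Release:** the wrist force was back near zero with the gripper about 80 mm above the knob.

No check failed.

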